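Free a sagging bolt and hold the sample-bay gate ajar

TASK

The barrel bolt on the sample bay's gate has sagged and its square head catches behind the bent-up lip of the keeper. Lift the bolt by its ball knob and, while it is lifted, draw it back until the head is clear of the keeper, without forcing it against the keeper; then swing the gate open towards the robot about a hand's width (some 100 mm at its free edge) and finish still holding it there with the gripper, because a spring shuts it. Leave the jar, the screwdriver and the beaker where they are.

Things in the scene. Friction and masses are not known exactly. Their poses are not given: they have to be found in the camera images.
- bay: fixed open-topped sample bay, 250 (x) x 360 (y) mm, white side walls 130 mm high, blue back 100 mm high; origin at the centre of its underside on the bench; its own -x is its front, where the gate is. It stands anywhere on the bench at a yaw of up to 20 degrees
- gate: white framed gate with a dark pane in the bay's front, 135 mm high, 18 mm thick, with a 36 mm wide top cap whose top is 150 mm above the bench. Origin on the vertical hinge line at bench height. It runs from there along its own -y to its free edge at 240 mm; its own -x faces the robot and is the side it opens to; its axes turn with it
- gate_hinge (a joint): gate angle, rad: 0 shut, grows as the free edge swings towards the robot (clockwise from above), stop at 1.2. A spring shuts it with about 0.3 N m when shut, rising by 0.6 N m per rad. 0.25 rad is a 60 mm gap at the free edge, 0.43 rad 100 mm, 0.65 rad 145 mm
- bolt: steel barrel bolt, 0.2-0.35 kg, along the gate's top. Origin: centre of its black ball knob, 28 mm across, on an upright 10 mm stem, 220 mm above the bench while it sags. Axes as the gate's: +y (towards the hinge) draws it back, +z lifts; it cannot turn. Its 10 mm rod runs 52 mm below the origin, from y = +70 mm to the square head, 26 x 12 x 30 mm, which ends at y = -74 mm
- bolt_draw (a joint): how far the bolt is drawn back along the gate, m: 0 fully home, starts at 0 to 0.005, stop at 0.060. The head leaves the keeper at 0.038. Sliding friction about 2 N; it stays where it is left
- bolt_lift (a joint): how far the bolt is lifted, m: 0 sagging at rest (gravity keeps it there), stop at 0.016. The head's underside clears the keeper's lip above 0.0085; it falls back when let go. The head is past the lip once bolt_draw exceeds 0.025
- keeper: fixed steel keeper on the post beside the gate's free edge; origin mid-foot, 150 mm above the bench, axes as the bay's. Two cheeks 44 mm long (y), 46 mm high, 31 mm apart in x, trap the bolt's head. A bent-up lip, 5 mm thick, 11.5 mm high, crosses between them at y = +5 to +10 mm and catches the head of the sagging bolt about 7 mm from home
- jar: loose jar with lid, 60 mm across, 85 mm high, standing beside the bay; origin at the centre of its underside; to be left alone
- driver: loose screwdriver, 180 mm long, lying along the outside of the bay's wall on the keeper's side; to be left alone
- beaker: loose white beaker, 68 mm across, 80 mm high, standing beside the bay; origin at the centre of its underside; to be left alone
- guides (a point): midpoint, on the gate, between the tops of the bolt's two tall steel guides, 195 mm above the bench. The guides stand 44.5 mm either way along the gate's y; each is 26 mm wide in x and 8 mm long in y, reaching down to the gate's top. The knob travels between them, above their tops

How it is judged:
On the way, in this order (a step that is already met when the one before it is completed fails the run):
1. the bolt is lifted so that its head is over the keeper's lip (value of joint bolt_lift above 0.007 m and value of joint bolt_draw below 0.022 m and value of joint gate_hinge below 0.12 rad), for 0.05 s.
2. the bolt is drawn clear of the keeper (value of joint bolt_draw above 0.038 m), for 0.05 s.
3. the gate is ajar (value of joint gate_hinge above 0.25 rad), for 0.2 s.
At the end, for the whole second after the job is handed in: The gate stands still between 0.25 and 0.65 rad open (60 to 145 mm at its free edge), held against its spring by the gripper's fingers on the gate or its bolt (more than 1 N) and by no bystander; the bolt is drawn back at least 36 mm; jar, screwdriver and beaker are within 30 mm of where they stood (value of joint gate_hinge between 0.25 and 0.65 rad and velocity of joint gate_hinge between -0.1 and 0.1 rad/s and value of joint bolt_draw above 0.036 m and contact force between the fingers and gate above 1 N and contact force between gate and jar below 0.3 N and contact force between gate and driver below 0.3 N and contact force between gate and beaker below 0.3 N and distance of each of jar, driver, beaker from where it was at the start of the episode below 0.03 m); the arm keeps its last pose, push and grip.
It fails at once if the bolt is forced against the keeper (over 45 N) (contact force between bolt and keeper above 45 N).
It fails at once if the gate is flung wide (over 0.9 rad) (value of joint gate_hinge above 0.9 rad).
It fails at once if a bystander is disturbed (distance of any of jar, driver, beaker from where it was at the start of the episode above 0.03 m or angle between any of jar, beaker's own z axis and vertical above 0.5 rad).
It also fails if it takes over 32 s, if anything falls off the work surface, if the arm or the gripper's body presses on something with over 40 N, if the wrist force passes 120 N, or if a joint passes its speed limit or range.

ROBOT

A 6-joint arm with a two-finger parallel gripper is mounted at the origin on the work surface. World frame = base frame: x ahead of the robot, y to its left, z up, the work surface at z = 0. Lengths are in m, angles in rad, forces in N, time in s.
With the tool pointing down it reaches from about 0.325 to 0.85 m from the base axis. Payload 15.5 kg.
Tool frame: the origin (TCP) lies midway between the tips of the shut fingers; the grasp point (between the pads) lies 19 mm behind it; y points along the fingers, z is the direction in which the jaws open and shut, and the axes are right-handed (so a half turn about y gives the same grasp; the last joint's range is limited). The gripper opens to 91 mm and grips with 3 to 60 N. Pads are 32 mm wide; open, the fingers measure 118 mm over their backs; the gripper's body (76 mm by 178 mm) begins 60 mm behind the grasp point.
Start: joints at [-1.409, 0.494, 1.345, -0, 1.302, -0.096], TCP at [0.159, -0.605, 0.214] pointing down, gripper open.
Joint ranges: [-2.91, 2.91], [-0.82, 2.16], [0.22, 2.67], [-1.22, 4.37], [0.12, 2.79], [-3.08, 3.08]. Speed limits (rad/s): [1.89, 1.89, 2.57, 3.01, 3.01, 3.01].

INTERFACE

Orientations are given as [roll, pitch, yaw] about the fixed x, y, z axes, in that order (R = Rz(yaw) Ry(pitch) Rx(roll)).
In Python, from rig import sense, cams, job gives the robot as it stands.
- The arm moves only by the tool servo_tool, never from a script. Its argument "targets" is one flat list of numbers, 7 for each row, row after row: the shift along the tool's x, y, z in units of 50 mm (1.0 is 50 mm), then the turn, a rotation vector about the tool's x, y, z in rad, then the closure, from 0 (fully open) to 1 (shut). In form: [dx, dy, dz, rx, ry, rz, hand, dx, dy, dz, rx, ry, rz, hand, ...]. A call has 1 to 20 rows; each row shifts and turns the commanded pose from where the row before left it, along the tool's axes as they then stand; what a row does not reach is not made up. A row lasts 1/8 s, in which the tool goes at most 62.5 mm and 10.7 degrees, less where a joint would pass 70% of its speed; a pose out of reach is approached as far as the arm can. A call is refused whole if a number of a shift passes 1 or a number of a turn 0.188, either way. A call with a gripper value outside its range is refused whole. The fingers move at their own pace and stop on an object; "squeeze" is the grip in N (left out, the last holds). Time passes only in rows, so rows that do not move let the fingers close. It gives the time, the measured TCP pose, the force and the opening at its end, in the units of the state.
- sense(): the state, without advancing time (a new reading comes with each control period).
- cams.camera(name): name is "scene" or "top"; returns the picture (400x640x3 uint8, red, green, blue); there is no depth.
- cams.camera_params(name): a dict with "camera_matrix" (3x3 intrinsics, pixels), "k1" (the pictures are not rectified: a ray, as slopes to the right and down, at radius r is drawn at 1 + k1 r^2 times it, then the intrinsics apply), "extrinsics" (4x4, takes a point from camera to world coordinates). Camera axes: x right, y down, z forward; pixel columns grow to the right and rows downward; lengths in m; the calibration is good to about 2 mm. A picture is of the moment at which its call begins. camera_params takes no time and is no camera call.
- job.hand_in(): hands the job in, once; it reports no verdict.
The state is a dict: "t": time; "joint_pos": joint angles; "qd": joint speeds; "tau": joint torques, N m; "eef_pos": TCP position; "eef_rot": TCP orientation; "ft_force": force on the tool from outside, world axes, zero at the start; "ft_torque": the same for the moment, N m; "grip_width": opening from 0.0 (shut) to 1.0 (fully open).
Only numpy, scipy, OpenCV 4.12 (cv2) and the standard library are available. Lean on these libraries where they do the work, as an engineer would, in place of code of your own. Each camera call takes 0.05 s, during which the arm holds its last target.

## Working session

There is one attempt and no reset: what is moved stays moved. The work goes in short steps, Python scripts to look and compute and a tool call to move; the robot and the scene stay as the last step left them, time stands still between calls to the robot, and variables do not carry over. Pictures are saved under pics/ and viewed, and the job is handed in when it is done.

Besides the shell and the picture viewer there is one more tool, called after "Emit:" by a JSON object that holds its "fn" and its "kwargs". servo_tool: Moves the arm, as the interface text tells. Its arguments: {"type":"object","properties":{"targets":{"type":"array","items":{"type":"number"}},"squeeze":{"type":"number"}},"required":["targets"]}

```bash
mkdir -p pics; ls; python3 - <<'E'
from rig import sense,cams,job
import cv2,numpy as np
s=sense();print({k:np.round(v,3) for k,v in s.items()})
for n in("scene","top"):
    im=cams.camera(n);cv2.imwrite(f"pics/{n}0.png",im[:,:,::-1]);p=cams.camera_params(n);print(n,p)
E
```

```text
pics
{'t': np.float64(0.0), 'joint_pos': array([-1.41 ,  0.494,  1.346, -0.   ,  1.302, -0.095]), 'qd': array([ 0.002, -0.001, -0.002,  0.001,  0.002, -0.002]), 'tau': array([-0.0000e+00, -8.7881e+01, -3.8186e+01,  7.1000e-02,  5.3000e-02,
       -0.0000e+00]), 'eef_pos': array([ 0.159, -0.604,  0.213]), 'eef_rot': array([-1.572,  0.   , -2.885]), 'ft_force': array([ 0.657, -0.124,  0.744]), 'ft_torque': array([-0.003,  0.024, -0.023]), 'grip_width': np.float64(0.999)}
scene {'camera_matrix': array([[385.05748765,   0.        , 324.68526792],
       [  0.        , 385.05748765, 200.44434297],
       [  0.        ,   0.        ,   1.        ]]), 'k1': -0.009182766850746411, 'extrinsics': array([[ 0.7369623 ,  0.48396281, -0.47187558,  1.0858494 ],
       [ 0.67591808, -0.52287879,  0.5193578 , -0.50228017],
       [ 0.00461613, -0.70169635, -0.71246117,  0.93316852],
       [ 0.        ,  0.        ,  0.        ,  1.        ]])}
top {'camera_matrix': array([[474.01635157,   0.        , 310.07397407],
       [  0.        , 474.01635157, 195.19142844],
       [  0.        ,   0.        ,   1.        ]]), 'k1': -0.05088557908982889, 'extrinsics': array([[ 0.01381657, -0.98753263,  0.15680693,  0.39178941],
       [-0.99988253, -0.01468595, -0.00438698,  0.05603546],
       [ 0.00663515, -0.1567279 , -0.98761953,  1.34430539],
       [ 0.        ,  0.        ,  0.        ,  1.        ]])}
```

View pics/scene0.png

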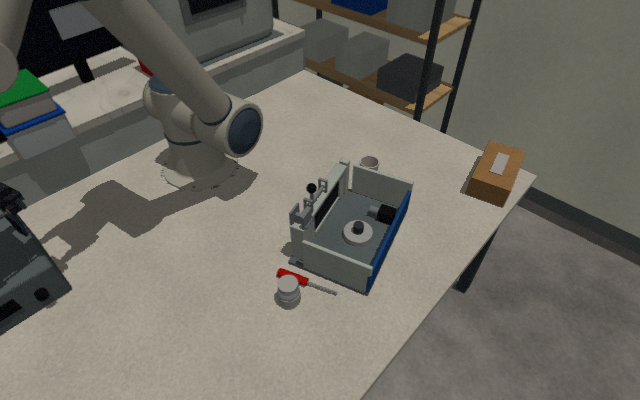

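View pics/top0.png

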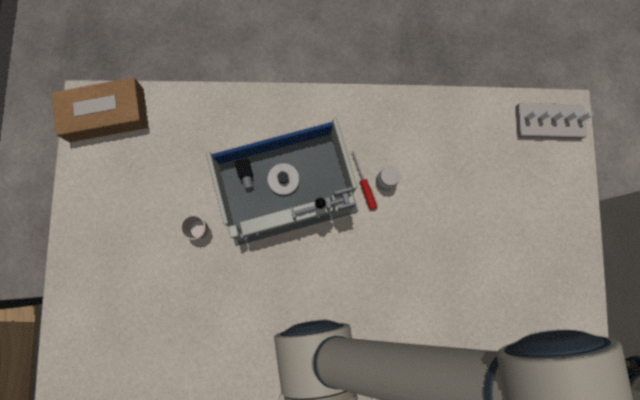

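The scene view shows the knob near (311,188), and the top view shows it near (321,203). The gate runs along the bay's lower edge in the top view. I'll zoom in and triangulate.

```bash
cat > h.py <<'E'
import numpy as np,cv2
from rig import sense,cams,job
def ray(n,u,v):
    p=cams.camera_params(n);K=p["camera_matrix"];k=p["k1"]
    d=np.array([(u-K[0,2])/K[0,0],(v-K[1,2])/K[1,1]]);x=d.copy()
    for _ in range(20): x=d/(1+k*(x@x))
    E=p["extrinsics"];r=E[:3,:3]@np.r_[x,1];return E[:3,3],r/np.linalg.norm(r)
def plane(n,u,v,z):
    o,d=ray(n,u,v);return o+d*(z-o[2])/d[2]
def tri(a,b):
    o1,d1=ray("scene",*a);o2,d2=ray("top",*b)
    t=np.linalg.lstsq(np.c_[d1,-d2],o2-o1,rcond=None)[0]
    A,B=o1+t[0]*d1,o2+t[1]*d2;return (A+B)/2,np.linalg.norm(A-B)
def proj(n,P):
    p=cams.camera_params(n);E=np.linalg.inv(p["extrinsics"]);q=E[:3,:3]@P+E[:3,3];q=q[:2]/q[2]
    q=q*(1+p["k1"]*(q@q));K=p["camera_matrix"];return q*K[0,0]+K[:2,2]
E
python3 - <<'E'
from h import *
a=cv2.imread("pics/scene0.png");b=cv2.imread("pics/top0.png")
def blob(im,c,r,th):
    x,y=c;g=im[y-r:y+r,x-r:x+r].max(2)
    m=(g<th).astype(np.uint8);n,l,s,ce=cv2.connectedComponentsWithStats(m)
    for i in range(1,n):
        if s[i,4]>8: print(th,s[i],ce[i]+[x-r,y-r])
for t in(30,45,60): blob(a,(311,188),10,t)
for t in(30,45,60): blob(b,(321,203),11,t)
cv2.imwrite("pics/z1.png",cv2.resize(a[140:300,260:420],(800,800),interpolation=cv2.INTER_CUBIC)[:600])
cv2.imwrite("pics/z2.png",cv2.resize(b[170:260,215:365],(800,480),interpolation=cv2.INTER_CUBIC))
E
```

```text
30 [ 6  6  9 10 66] [311.27272727 188.03030303]
45 [ 6  6  9 10 70] [311.17142857 188.08571429]
60 [18  2  2  8 11] [319.27272727 183.54545455]
60 [ 6  5  9 15 85] [311.04705882 188.61176471]
30 [ 6  7  9  9 68] [319.83823529 202.86764706]
45 [ 6  6  9 10 80] [319.9375 202.7   ]
60 [ 5  6 11 11 97] [319.95876289 202.96907216]
```

View pics/z1.png

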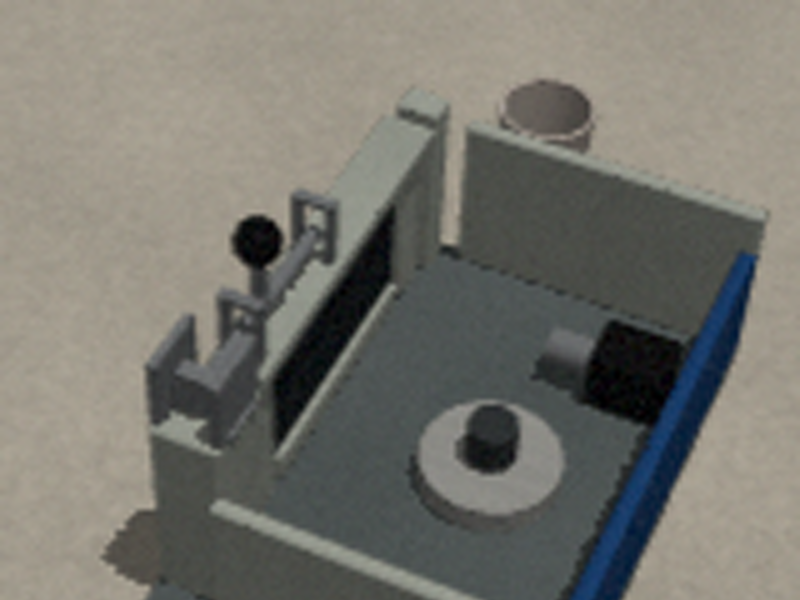

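View pics/z2.png

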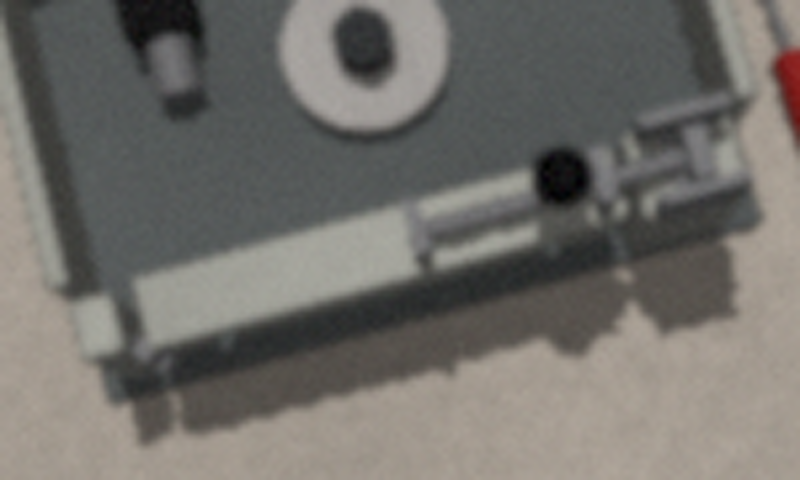

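```bash
python3 - <<'E'
from h import *
b=cv2.imread("pics/top0.png")
for A,B in [((311.15,188.05),(319.9,202.8))]: print(tri(A,B), plane("top",*B,.22),plane("scene",*A,.22))
hsv=cv2.cvtColor(b,cv2.COLOR_BGR2HSV);m=cv2.inRange(hsv,(105,120,40),(125,255,255));m[:, :200]=0;m[250:]=0
P=[]
for u in range(222,330):
    r=np.where(m[:,u])[0]
    if len(r): P.append(plane("top",u,r[0]-.5,.1)[:2])
P=np.array(P,np.float32);vx,vy,x0,y0=cv2.fitLine(P,cv2.DIST_HUBER,0,.01,.01).ravel();print(len(P),"blue line dir",vx,vy,np.degrees(np.arctan2(-vx,vy)),x0,y0)
f=lambda x,y:(215+(x+.5)/5.333-.5,170+(y+.5)/5.333-.5)
for nm,pt,z in [("capBackL",(132,278),.15),("capFrontL",(148,347),.15),("capBackR",(535,167),.15),("capFrontR",(540,245),.15),("guideL",(418,222),.195),("guideR",(601,172),.195)]:
    print(nm,plane("top",*f(*pt),z).round(4))
E
```

```text
(array([0.55316784, 0.02797562, 0.2179952 ]), np.float64(0.0020774772883969455)) [0.55219252 0.02724602 0.22      ] [0.55528059 0.02732672 0.22      ]
108 blue line dir 0.28334054 -0.95901936 -163.54031 0.74677014 0.14622079
capBackL [0.5108 0.2287 0.15  ]
capFrontL [0.4782 0.2199 0.15  ]
capBackR [0.5669 0.0382 0.15  ]
capFrontR [0.5294 0.0354 0.15  ]
guideL [0.534  0.0921 0.195 ]
guideR [0.5584 0.0085 0.195 ]
```

Emit:
{"fn": "servo_tool", "kwargs": {"targets": [0,-1,0,0,0,0,0,0,-1,0,0,-0.16,0,0,0,0,0,0,-0.16,0,0,0,0,0,0,-0.16,0,0,0,0,0,0,-0.16,0,0,0,0,0,0,-0.16,0,0,0,0,0,0,-0.16,0,0,0,0,0,0,-0.16,0,0,0,0,0,0,-0.16,0,0,0,0,0,0,-0.16,0,0,0,0,0,0,-0.16,0,0,0,0,0,0,0,0,0]}}

```text
t: 1.6
eef_pos: [0.1587, -0.6043, 0.3136]
eef_rot: [-1.571, 0.001, -1.286]
ft_force: [-1.0, -0.1, -0.4]
grip_width: 1.002
```

Emit:
{"fn": "servo_tool", "kwargs": {"targets": [-0.7,0,0.79,0,0,0,0,-0.7,0,0.79,0,0,0,0,-0.7,0,0.79,0,0,0,0,-0.7,0,0.79,0,0,0,0,-0.7,0,0.79,0,0,0,0,-0.7,0,0.79,0,0,0,0,-0.7,0,0.79,0,0,0,0,-0.7,0,0.79,0,0,0,0,-0.7,0,0.79,0,0,0,0,-0.7,0,0.79,0,0,0,0,-0.7,0,0.79,0,0,0,0,-0.7,0,0.79,0,0,0,0,-0.7,0,0.79,0,0,0,0,-0.7,0,0.79,0,0,0,0,0,0,0,0,0,0,0,0,0,0,0,0,0,0]}}

```text
t: 3.6
eef_pos: [0.5508, 0.0216, 0.3136]
eef_rot: [-1.572, 0.0, -1.287]
ft_force: [0.2, -0.5, -0.6]
grip_width: 1.004
```

Emit:
{"fn": "servo_tool", "kwargs": {"targets": [-0.1,0,0.09,0,0,0,0,0,0.5,0,0,0,0,0,0,0.5,0,0,0,0,0,0,0.5,0,0,0,0,0,0,0.5,0,0,0,0,0,0,0.22,0,0,0,0,0,0,0,0,0,0,0,0,0,0,0,0,0,0,0]}}

```text
t: 4.6
eef_pos: [0.5545, 0.0275, 0.2039]
eef_rot: [-1.569, -0.0, -1.285]
ft_force: [-1.6, 0.2, 0.2]
grip_width: 1.0
```

```bash
cat > look.py <<'E'
import sys;from h import *
k=sys.argv[1]
a=cams.camera("scene")[:,:,::-1];b=cams.camera("top")[:,:,::-1]
A=cv2.resize(a[140:260,250:390],None,fx=4,fy=4,interpolation=cv2.INTER_CUBIC)
B=cv2.resize(b[140:270,200:400],None,fx=4,fy=4,interpolation=cv2.INTER_CUBIC)
cv2.imwrite(f"pics/s_{k}.png",A);cv2.imwrite(f"pics/t_{k}.png",B)
s=sense();print({q:np.round(s[q],4) for q in("t","eef_pos","eef_rot","ft_force","grip_width","joint_pos")})
E
python3 look.py 1
```

```text
{'t': np.float64(4.7), 'eef_pos': array([0.5544, 0.0276, 0.2038]), 'eef_rot': array([-1.5694e+00, -5.0000e-04, -1.2850e+00]), 'ft_force': array([ 1.2261,  0.6402, -0.111 ]), 'grip_width': np.float64(1.0005), 'joint_pos': array([-0.0578,  0.4053,  1.5343, -0.    ,  1.2005, -0.3436])}
```

View pics/s_1.png

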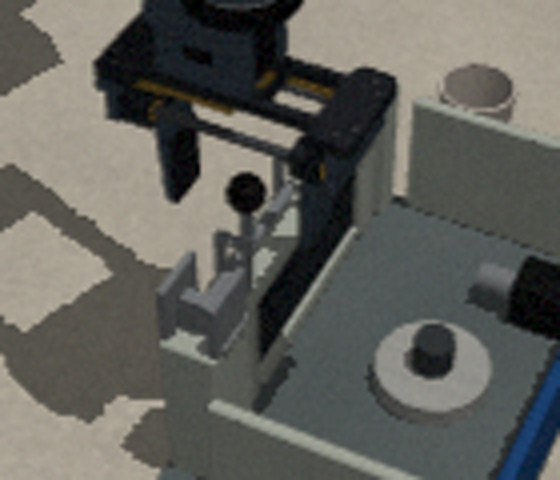

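View pics/t_1.png

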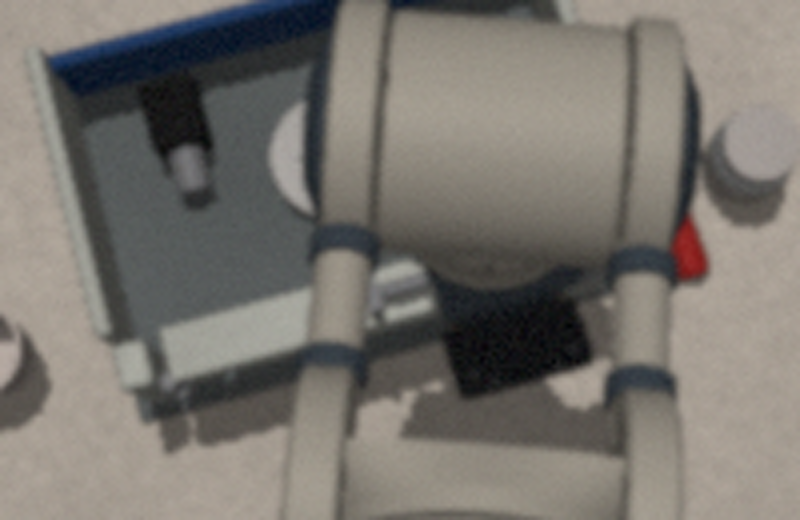

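The scene view shows the knob at crop (245,192), between the two fingers and level with the pads. In the top view the arm hides it. I'll close on it.

Emit:
{"fn": "servo_tool", "kwargs": {"targets": [0,0.04,0,0,0,0,0.5,0,0,0,0,0,0,0.8,0,0,0,0,0,0,1,0,0,0,0,0,0,1,0,0,0,0,0,0,1,0,0,0,0,0,0,1,0,0,0,0,0,0,1,0,0,0,0,0,0,1], "squeeze": 35}}

```text
t: 5.7
eef_pos: [0.5537, 0.0276, 0.2009]
eef_rot: [-1.571, 0.0, -1.285]
ft_force: [-1.8, -0.5, 0.8]
grip_width: 0.281
```

```bash
python3 look.py 2
```

```text
{'t': np.float64(5.8), 'eef_pos': array([0.5538, 0.0276, 0.2009]), 'eef_rot': array([-1.5711, -0.    , -1.2848]), 'ft_force': array([-1.4686, -0.6446,  2.2392]), 'grip_width': np.float64(0.2879), 'joint_pos': array([-5.7800e-02,  4.0850e-01,  1.5381e+00, -1.0000e-04,  1.1953e+00,
       -3.4370e-01])}
```

View pics/s_2.png

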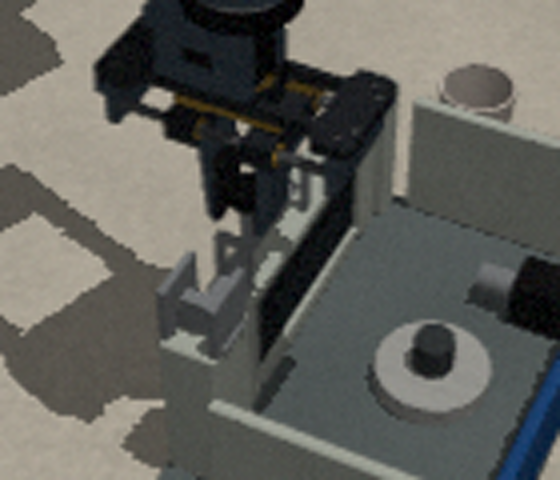

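The knob is held between the pads at crop (240,185), with an opening of about 26 mm. Next is a 12 mm lift.

Emit:
{"fn": "servo_tool", "kwargs": {"targets": [0,-0.06,0,0,0,0,1,0,-0.06,0,0,0,0,1,0,-0.06,0,0,0,0,1,0,-0.06,0,0,0,0,1,0,0,0,0,0,0,1,0,0,0,0,0,0,1]}}

```text
t: 6.55
eef_pos: [0.5539, 0.0276, 0.2129]
eef_rot: [-1.571, -0.0, -1.285]
ft_force: [-2.4, -1.1, -2.3]
grip_width: 0.288
```

```bash
python3 look.py 3
```

```text
{'t': np.float64(6.65), 'eef_pos': array([0.5539, 0.0277, 0.2128]), 'eef_rot': array([-1.5709,  0.    , -1.2848]), 'ft_force': array([-2.6592, -1.2662, -2.503 ]), 'grip_width': np.float64(0.2876), 'joint_pos': array([-0.0577,  0.3959,  1.5224, -0.    ,  1.2235, -0.3438])}
```

View pics/s_3.png

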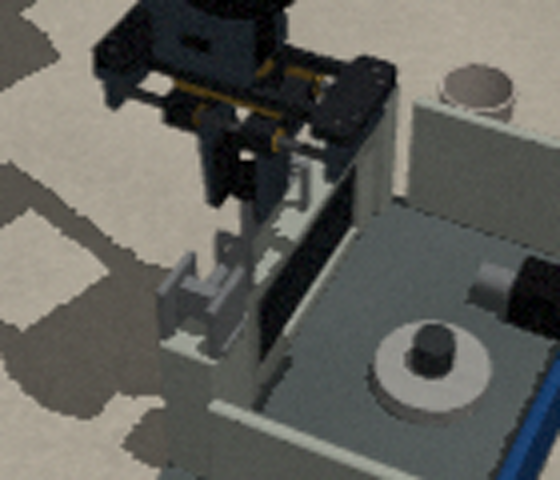

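The head has risen visibly (crop (200,285)), and the wrist carries the bolt's weight. I'll draw it back in stages.

Emit:
{"fn": "servo_tool", "kwargs": {"targets": [-0.08,0,0,0,0,0,1,-0.08,0,0,0,0,0,1,-0.08,0,0,0,0,0,1]}}

```text
t: 7.02
eef_pos: [0.5504, 0.0395, 0.2129]
eef_rot: [-1.571, 0.0, -1.285]
ft_force: [-3.1, -4.1, -3.1]
grip_width: 0.284
```

Emit:
{"fn": "servo_tool", "kwargs": {"targets": [-0.12,0,0,0,0,0,1,-0.12,0,0,0,0,0,1,-0.12,0,0,0,0,0,1,-0.12,0,0,0,0,0,1,-0.12,0,0,0,0,0,1,-0.12,0,0,0,0,0,1,0,0,0,0,0,0,1,0,0,0,0,0,0,1]}}

```text
t: 8.02
eef_pos: [0.54, 0.0742, 0.2128]
eef_rot: [-1.571, 0.001, -1.285]
ft_force: [-5.0, 0.0, -2.5]
grip_width: 0.284
```

```bash
python3 look.py 4
```

```text
{'t': np.float64(8.125), 'eef_pos': array([0.54  , 0.0741, 0.2128]), 'eef_rot': array([-1.5713e+00,  8.0000e-04, -1.2847e+00]), 'ft_force': array([-5.339 ,  0.488 , -2.7745]), 'grip_width': np.float64(0.2867), 'joint_pos': array([ 2.6400e-02,  3.8300e-01,  1.5445e+00,  7.0000e-04,  1.2149e+00,
       -2.6000e-01])}
```

View pics/s_4.png

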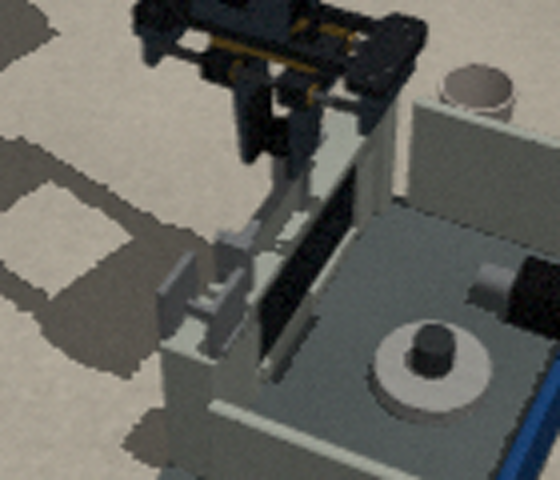

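The scene view shows the bolt drawn about 48 mm: the head is at crop (240,245) by the gate's guide, and the space between the keeper's cheeks is empty. I estimate the hinge at (0.495, 0.226), about 0.158 m from the knob. I'll swing in 0.03 rad steps, turning the tool with the gate.

Emit:
{"fn": "servo_tool", "kwargs": {"targets": [-0.0015,0,-0.095,0,0.03,0,1,-0.0015,0,-0.095,0,0.03,0,1,-0.0015,0,-0.095,0,0.03,0,1,-0.0015,0,-0.095,0,0.03,0,1,-0.0015,0,-0.095,0,0.03,0,1]}}

```text
t: 8.75
eef_pos: [0.5171, 0.0687, 0.213]
eef_rot: [-1.57, -0.0, -1.437]
ft_force: [1.0, 1.2, -1.9]
grip_width: 0.287
```

```bash
python3 look.py 5
```

```text
{'t': np.float64(8.85), 'eef_pos': array([0.5168, 0.0686, 0.213 ]), 'eef_rot': array([-1.5708e+00, -1.0000e-04, -1.4362e+00]), 'ft_force': array([ 1.7305,  0.3532, -3.1337]), 'grip_width': np.float64(0.2839), 'joint_pos': array([ 1.7500e-02,  3.4940e-01,  1.6001e+00, -1.0000e-04,  1.1921e+00,
       -1.1700e-01])}
```

View pics/s_5.png

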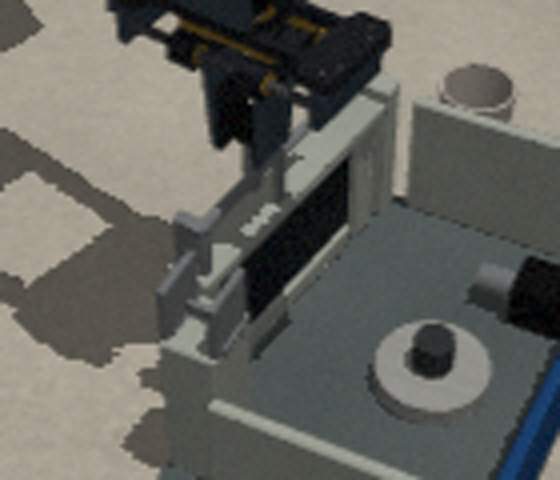

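The gate is opening: its cap's free end is at crop (210,265) and the bolt head at (195,220), clear of the keeper. Forces are small, so I'll continue.

Emit:
{"fn": "servo_tool", "kwargs": {"targets": [-0.0015,0,-0.095,0,0.03,0,1,-0.0015,0,-0.095,0,0.03,0,1,-0.0015,0,-0.095,0,0.03,0,1,-0.0015,0,-0.095,0,0.03,0,1,-0.0015,0,-0.095,0,0.03,0,1,-0.0015,0,-0.095,0,0.03,0,1,-0.0015,0,-0.095,0,0.03,0,1,-0.0015,0,-0.095,0,0.03,0,1,-0.0015,0,-0.095,0,0.03,0,1,-0.0015,0,-0.095,0,0.03,0,1,0,0,0,0,0,0,1,0,0,0,0,0,0,1,0,0,0,0,0,0,1,0,0,0,0,0,0,1]}}

```text
t: 10.6
eef_pos: [0.47, 0.0695, 0.2129]
eef_rot: [-1.571, 0.0, -1.735]
ft_force: [2.6, -1.1, -2.6]
grip_width: 0.287
```

```bash
python3 look.py 6
```

```text
{'t': np.float64(10.7), 'eef_pos': array([0.4699, 0.0695, 0.2129]), 'eef_rot': array([-1.5708,  0.    , -1.7348]), 'ft_force': array([ 2.8957, -1.898 , -2.368 ]), 'grip_width': np.float64(0.2875), 'joint_pos': array([0.0209, 0.285 , 1.7036, 0.    , 1.1529, 0.1849])}
```

View pics/s_6.png

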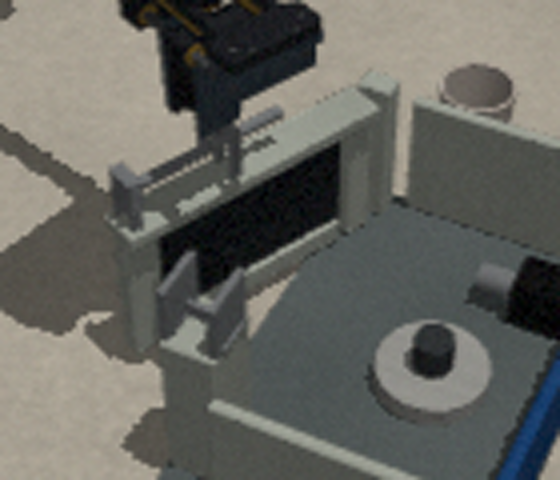

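View pics/t_6.png

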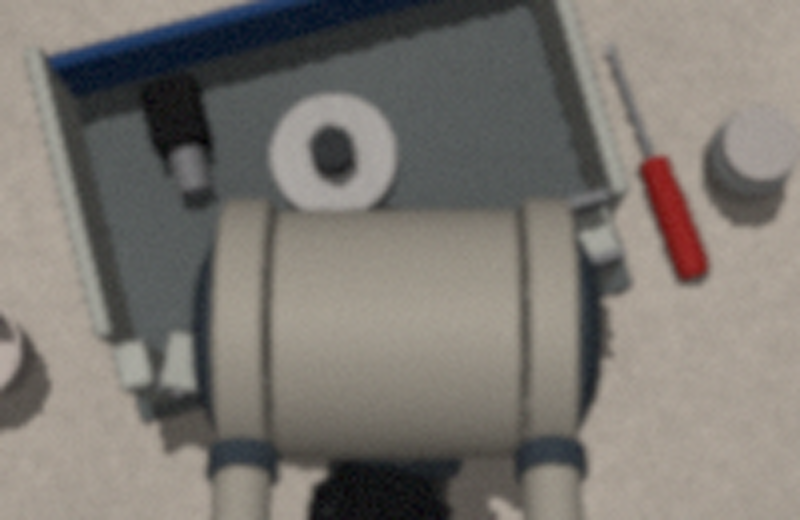

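```bash
python3 - <<'E'
from h import *
f=lambda x,y:(250+(x+.5)/4-.5,140+(y+.5)/4-.5)
for a,b in [((130,240),(378,104)),((200,205),(350,125))]:
    A=plane("scene",*f(*a),.15);B=plane("scene",*f(*b),.15);d=B-A
    print(A.round(4),B.round(4),"theta",np.arctan2(-d[0],d[1])*-1+.2865)
    y=d/np.linalg.norm(d)
H=plane("scene",*f(130,240),.15)
tip=plane("scene",*f(113,166),.183); tc=np.array([.4699,.0695,0])
u=np.array([np.sin(.4502-.2865),np.cos(.4502-.2865),0])
print("head end along gate from knob (expect -0.074)",(tip-tc)@u,"free edge from knob",(H-tc)@u)
E
```

```text
[ 0.4756 -0.0116  0.15  ] [0.5083 0.2229 0.15  ] theta 0.42495686733434324
[0.4868 0.0478 0.15  ] [0.5087 0.1892 0.15  ] theta 0.4401201791381273
head end along gate from knob (expect -0.074) -0.06338038813636927 free edge from knob -0.0790954323670295
```

The gate is at about 0.43 rad, the bolt is drawn about 47 mm, and the bystanders look unmoved. I'm handing in.

```bash
python3 - <<'E'
from h import *
s=sense();print(s["t"],np.abs(s["qd"]).max(),s["ft_force"],s["grip_width"]);print(job.hand_in())
E
```

```text
10.7 0.0020654266560108116 [ 2.89568117 -1.8980369  -2.36804703] 0.2874678383819444
the job is handed in; nothing more can be done
None
```

I gripped the ball knob, lifted the bolt 12 mm and drew it back 48 mm while it was lifted. I then swung the gate open and handed in at 10.7 s, still holding the knob. The hand-in gave no verdict.

What my last checks showed:
- **Gate:** the last picture puts it at 0.42–0.44 rad open, close to the 0.45 rad I commanded. The arm was standing still.
- **Bolt:** it is drawn back about 45–48 mm, judging from the knob's distance to the gate's free edge. The head is clear of the keeper. One check disagreed: the head end measured 63 mm from the knob instead of 74 mm. I put that down to a coarse pixel pick, because the gripper had not slipped.
- **Forces:** the wrist reads about 3.5 N sideways, which matches the gate's spring, and about 2.4 N down from the bolt's weight. Every reading I took after gripping stayed below about 7 N, so I saw no sign of the bolt being forced against the keeper.
- **Bystanders:** the jar, screwdriver and beaker look unmoved in the last pictures, judged by eye only. The beaker was partly cut off in the top view but fully visible in the scene view.

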